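Sort kiln furniture off a ware board

TASK

After a firing the ware board carries three round kiln props and two flat kiln tiles. Take the board by its end batten and tip it towards the blue crate until all the props have rolled off into the crate while the tiles stay on the board, then set the board back down level on the bench. Lay both tiles flat in the grey bin without dropping them, and leave the two jars and the clay tree stump alone.

Things in the scene. Friction and masses are not known exactly. Their poses are not given: they have to be found in the camera images.
- board: Loose plywood ware board, about 0.7 kg, 236 mm (its x) by 270 mm (its y), 15 mm thick, standing on two 45 mm tall cleats screwed under it (y = +75 to +95 and -115 to -95 mm), so its top is 60 mm above the bench. Origin on the bench under the board's centre, z up. The outlet edge, y = +135 mm, reaches a few mm past the low wall of the blue crate; the grip is at the other end.
- board_handle (a point): Middle of the top of the board's dark end batten (board x = 0, y = -125 mm, 96 mm above the bench when level): the place to grip, across its thickness. The batten is flat-sided, 20 mm thick (y = -135 to -115 mm), 36 mm tall above the board's top, and runs along x over the full 236 mm, so the tool must tilt with the board.
- board_pivot (a point): Middle of the line on which the board pivots when the batten end is lifted: the lower outer edge of the cleat nearest the crate, on the bench, along the board's x (board y = +95 mm, z = 0). Past 35 degrees of tilt the board's underside nears the crate's low wall.
- board_lip (a point): Middle of the outlet edge, on top of the lip strip (board x = 0, y = +135 mm, 62.6 mm above the bench when level). The strip is 6 mm wide and 2.6 mm high and keeps the props from rolling off by themselves: from rest they climb it at a tilt of 20 to 30 degrees.
- prop1: Round kiln prop: tube of buff-brown fired ceramic, 44 mm outside diameter, 120 mm long, about 0.2 kg, lying on the ware board across its roll direction. Origin at its centre, 22 mm above what it lies on; x along the tube.
- prop2: Round kiln prop: tube of buff-brown fired ceramic, 44 mm outside diameter, 120 mm long, about 0.2 kg, lying on the ware board across its roll direction. Origin at its centre, 22 mm above what it lies on; x along the tube.
- prop3: Round kiln prop: tube of buff-brown fired ceramic, 44 mm outside diameter, 120 mm long, about 0.2 kg, lying on the ware board across its roll direction. Origin at its centre, 22 mm above what it lies on; x along the tube.
- tile1: Flat kiln tile, off-white fired ceramic, 100 x 60 x 12 mm, about 0.15 kg, lying flat on the ware board between the props and the end batten. Origin at the centre of its underside; x along its 100 mm side, y along its 60 mm side, z up. Its gritty face starts to slide on the board at a tilt of 38 degrees or more.
- tile2: Flat kiln tile, off-white fired ceramic, 100 x 60 x 12 mm, about 0.15 kg, lying flat on the ware board between the props and the end batten. Origin at the centre of its underside; x along its 100 mm side, y along its 60 mm side, z up. Its gritty face starts to slide on the board at a tilt of 38 degrees or more.
- crate: Blue plastic crate for props, fixed on the bench, 278 mm (its x) by 214 mm (its y) outside; floor 6 mm thick with a felt liner, side and back walls 90 mm high and 8 mm thick, and on the side towards the ware board (its -y) a low wall 26 mm high and 6 mm thick. Origin at the centre of its underside.
- bin: Grey plastic bin for tiles, fixed on the bench, open on top, 166 mm (its x) by 150 mm (its y) by 45 mm high outside, walls and floor 5 mm thick. Origin at the centre of its underside. Both tiles fit in it one on the other.
- jar: Glaze jar with a white cap, 68 mm diameter, about 100 mm tall, 0.4 kg. Bystander: leave it alone. Origin at the centre of its underside.
- tub: Low white jar with a black cap, 84 mm diameter, about 65 mm tall, 0.35 kg. Bystander: leave it alone. Origin at the centre of its underside.
- trunk: Small grey clay tree stump, 76 mm diameter (92 mm at the foot), with a thick branch rising along its +x to about 150 mm above the bench, 0.55 kg. Bystander: leave it alone. Origin at the centre of its underside.

How it is judged:
By the outcome, as a careful person would: the job done as asked, in the order asked, and still so for the second after the job is handed in, with the robot touching nothing.
It also fails if it takes over 72 s, if anything falls off the work surface, if the arm or the gripper's body presses on something with over 40 N, if the wrist force passes 120 N, or if a joint passes its speed limit or range.

ROBOT

A 6-joint arm with a two-finger parallel gripper is mounted at the origin on the work surface. World frame = base frame: x ahead of the robot, y to its left, z up, the work surface at z = 0. Lengths are in mm, angles in rad, forces in N, time in s.
With the tool pointing down it reaches from about 350 to 875 mm from the base axis. Payload 4.2 kg.
Tool frame: the origin (TCP) lies on the centre line of the jaws, within the pads' length; the fingertips stand 17 mm ahead of it and the grasp point (between the pads) lies 2 mm behind it; z points along the fingers, y is the line along which they close (so a half turn about z gives the same grasp; the last joint's range is limited). The gripper opens to 87 mm and grips with 3 to 60 N. Pads are 19 mm wide; open, the fingers measure 117 mm over their backs; the gripper's body (75 mm by 190 mm) begins 51 mm behind the grasp point.
Start: joints at [-1.069, 0.385, 0.008, 0, -1.194, -0.259], TCP at [150.281, -606.642, 239.55] pointing down, gripper open.
Joint ranges: [-3.14, 3.14], [-1.21, 2.06], [-1.07, 1.41], [-3.16, 2.05], [-2.99, -0.16], [-3.1, 3.1]. Speed limits (rad/s): [2.79, 2.79, 3.14, 3.14, 3.14, 3.14].

INTERFACE

Orientations are given as a unit quaternion [w, x, y, z].
In Python, from workcell import manip gives the robot as it stands.
- The arm moves only by the tool carry_out, never from a script. Its argument "series" is a list of rows, each a list of 3 entries, a list of its own where there are three numbers: the shift along the tool's x, y, z in m, then the turn about the tool's z in rad, then the opening, from 0 (shut) to 1 (fully open). In form: [[[tx, ty, tz], yaw, claw], ...]. A call has 1 to 12 rows; each row shifts and turns the commanded pose from where the row before left it, along the tool's axes as they then stand; what a row does not reach is not made up. A row lasts 1/12 s, in which the tool goes at most 41.7 mm and 7.16 degrees, less where a joint would pass 70% of its speed; a pose out of reach is approached as far as the arm can. A call with a gripper value outside its range is refused whole. The fingers move at their own pace and stop on an object; the grip force is fixed at half the most. Time passes only in rows, so rows that do not move let the fingers close. It gives the time, the measured TCP pose, the force, the opening and the grip force at its end, in the units of the state.
- manip.get_obs(): the state, without advancing time (a new reading comes with each control period).
- manip.camera(name): name is "side" or "top"; returns a dict with "frame" (420x560x3 uint8, red, green, blue), "fovy" (degrees; the focal length in pixels is half the picture's height over the tangent of half this angle, whatever the lens; pixels are square), "cx", "cy" (the principal point, pixels), "D" ([k1, k2, p1, p2, k3] as OpenCV has them; the pictures are not rectified), "world_from_camera" (4x4, takes a point from camera to world coordinates). Camera axes: x right, y down, z forward; pixel columns grow to the right and rows downward; lengths in mm; the calibration is good to about 2 mm. A picture is of the moment at which its call begins. There is no depth.
- manip.close_job(): hands the job in; it is judged then, once.
Trained networks look in a picture, given as the dict that the camera call returned (one of the last four; its "shot" number tells which), for a name from the list of things; names that differ only in an ending like _2 or _b are one class to them, and where a whole thing is asked for, a point or a joint stands for the part that bears it (a point fixed in the world has none). Each returns a list of dicts, best first, with "confidence" (0 to 1); they miss things now and then, are a little off and sometimes report something else, mostly with a low value. They report only what shows in the picture. A call takes as long as a camera call.
- manip.silhouettes(picture, label): "region" (420x560 bool, what is visible of it).
- manip.landmark_of(picture, label): "point" ([x, y, z] in mm, in world coordinates, good to about 4 mm: a listed point, or the origin of a listed thing).
The state is a dict: "clock": time; "q": joint angles; "joint_vel": joint speeds; "joint_efforts": joint torques, N m; "tool_pos": TCP position; "tcp_rot": TCP orientation; "ft_force": force on the tool from outside, world axes, zero at the start; "torque": the same for the moment, N m; "opening": finger opening in mm; "grasp_force": force on a finger pad.
Only numpy, scipy, OpenCV 4.12 (cv2) and the standard library are available. Lean on these libraries where they do the work, as an engineer would, in place of code of your own. Each camera call takes 0.05 s, during which the arm holds its last target. There are 200 camera calls.

## Working session

There is one attempt and no reset: what is moved stays moved. The work goes in short steps, Python scripts to look and compute and a tool call to move; the robot and the scene stay as the last step left them, time stands still between calls to the robot, and variables do not carry over. Pictures are saved under pics/ and viewed, at most 10 in all, crops included, and the job is handed in when it is done.

Besides the shell and the picture viewer there is one more tool, called after "Request:" by a JSON object that holds its "fn" and its "kwargs", one argument or row to a line. carry_out: Moves the arm, as the interface text tells. Its arguments: {"type":"object","properties":{"series":{"type":"array"}},"required":["series"]}

```bash
mkdir -p pics
cat > h.py <<'E'
import numpy as np, cv2
from workcell import manip
from scipy.spatial.transform import Rotation as R
def snap(n,f=None):
    p=manip.camera(n)
    if f: cv2.imwrite('pics/'+f,p['frame'][:,:,::-1])
    return p
def K(p):
    f=p['frame'].shape[0]/2/np.tan(np.radians(p['fovy']/2))
    return np.array([[f,0,p['cx']],[0,f,p['cy']],[0,0,1]])
def proj(p,X):
    T=np.linalg.inv(p['world_from_camera'])
    return cv2.projectPoints(np.atleast_2d(np.array(X,float)),cv2.Rodrigues(T[:3,:3])[0],T[:3,3],K(p),np.array(p['D'],float))[0][:,0]
def ray(p,uv):
    n=cv2.undistortPoints(np.array([[uv]],float),K(p),np.array(p['D'],float))[0,0]
    T=np.array(p['world_from_camera']); return T[:3,3],T[:3,:3]@np.array([n[0],n[1],1])
def onz(p,uv,z):
    o,d=ray(p,uv); return o+d*(z-o[2])/d[2]
def tri(p1,u1,p2,u2):
    o1,d1=ray(p1,u1);o2,d2=ray(p2,u2)
    s=np.linalg.lstsq(np.c_[d1,-d2],o2-o1,rcond=None)[0]
    a,b=o1+s[0]*d1,o2+s[1]*d2
    return (a+b)/2,np.linalg.norm(a-b)
E
python3 - <<'E'
from h import *
a=snap('top','top0.png');b=snap('side','side0.png')
for n in 'board board_handle board_pivot board_lip prop1 tile1 crate bin jar tub trunk'.split():
    for nm,p in (('top',a),('side',b)):
        print(n,nm,[(np.round(r['point']).tolist(),round(r['confidence'],2)) for r in manip.landmark_of(p,n)])
o=manip.get_obs();print(o['tool_pos'],o['tcp_rot'],o['opening'],o['clock'])
print(R.from_quat(np.roll(o['tcp_rot'],-1)).as_matrix().round(3))
E
```

```text
board top [([573.0, -149.0, 3.0], 0.79), ([554.0, -127.0, 82.0], 0.54)]
board side []
board_handle top [([590.0, -275.0, 101.0], 0.83), ([544.0, -37.0, 81.0], 0.35), ([775.0, -78.0, -2.0], 0.18)]
board_handle side [([594.0, -272.0, 94.0], 0.63), ([562.0, -75.0, 81.0], 0.44)]
board_pivot top [([523.0, 77.0, -8.0], 0.42), ([764.0, 115.0, -4.0], 0.23)]
board_pivot side [([551.0, -55.0, -2.0], 0.59)]
board_lip top []
board_lip side [([551.0, -16.0, 58.0], 0.97)]
prop1 top [([564.0, -77.0, 82.0], 0.96), ([552.0, -126.0, 85.0], 0.94), ([545.0, -35.0, 78.0], 0.75), ([683.0, 353.0, -1.0], 0.34)]
prop1 side [([552.0, -124.0, 81.0], 0.95), ([543.0, -32.0, 80.0], 0.93), ([564.0, -76.0, 82.0], 0.62)]
tile1 top [([520.0, -195.0, 61.0], 0.94), ([631.0, -182.0, 57.0], 0.87)]
tile1 side [([637.0, -182.0, 62.0], 0.79), ([520.0, -195.0, 61.0], 0.77)]
crate top [([527.0, 78.0, -5.0], 0.92), ([683.0, 353.0, -2.0], 0.67)]
crate side [([525.0, 76.0, 0.0], 0.56), ([566.0, -77.0, 83.0], 0.33)]
bin top [([488.0, 345.0, -4.0], 0.97)]
bin side []
jar top [([776.0, -78.0, 0.0], 0.95), ([524.0, 80.0, -3.0], 0.54)]
jar side [([782.0, -78.0, 1.0], 0.9)]
tub top [([776.0, -79.0, -0.0], 0.65), ([765.0, 114.0, -2.0], 0.61)]
tub side [([770.0, 110.0, 1.0], 0.96), ([541.0, -31.0, 79.0], 0.51)]
trunk top [([682.0, 353.0, -2.0], 0.78)]
trunk side [([683.0, 353.0, 3.0], 0.83)]
[ 150.26709975 -606.64773855  239.56303183] [ 1.50908938e-06 -1.21076768e-01  9.92643146e-01 -7.47653439e-06] 86.995302872253 1.2
[[-0.971 -0.24   0.   ]
 [-0.24   0.971 -0.   ]
 [-0.    -0.    -1.   ]]
```

View pics/top0.png

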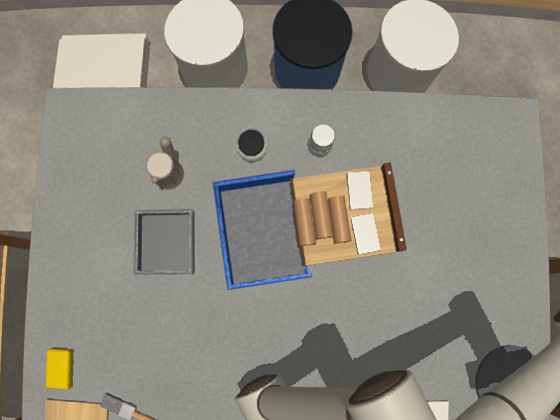

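View pics/side0.png

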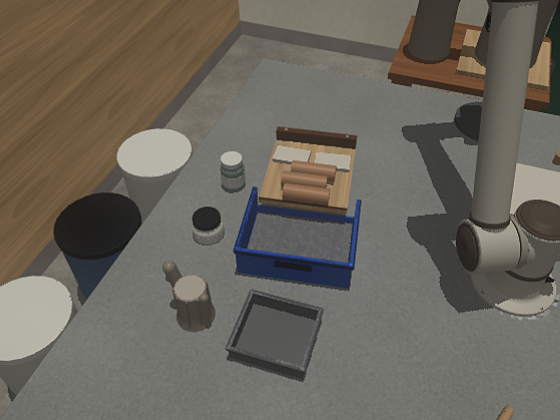

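The top view shows the batten from about (388,164) to (402,250), the two tiles at (360,190) and (366,233), and three props at x 305–340. The bin is at (164,241). The trunk (163,165), tub (251,145) and jar (322,138) are all clear of the path. Next I'll measure the batten, the tiles and the bin.

Run:
```python
from h import *
print([x for x in dir(manip) if x[0]!='_'])
a=snap('top');b=snap('side')
np.set_printoptions(precision=1,suppress=True)
big=[]
for nm,p,box in (('top',a,(375,155,415,260)),('side',b,(265,120,365,160))):
    f=p['frame'].astype(int);r,g,bl=f[...,0],f[...,1],f[...,2]
    m=(r>g*1.35)&(r<130)&(g<70); z=np.zeros_like(m); x0,y0,x1,y1=box; z[y0:y1,x0:x1]=m[y0:y1,x0:x1]
    ys,xs=np.nonzero(z); q=cv2.minAreaRect(np.c_[xs,ys].astype(np.float32)); bx=cv2.boxPoints(q)
    print(nm,len(xs),bx.tolist())
    if nm=='top':
        for c in bx: print('  z96',onz(p,c,96))
    big.append(cv2.resize(p['frame'][y0-10:y1+10,x0-10:x1+10],None,fx=4,fy=4,interpolation=2))
for n in ['tile1']:
  for nm,p in (('top',a),('side',b)):
    for s in manip.silhouettes(p,n):
        m=s['region'].astype(np.uint8); ys,xs=np.nonzero(m); bx=cv2.boxPoints(cv2.minAreaRect(np.c_[xs,ys].astype(np.float32)))
        print(n,nm,s['confidence'],len(xs),'cent',xs.mean(),ys.mean())
        for c in bx: print('   ',c,onz(p,c,72))
        print('   c',onz(p,(xs.mean(),ys.mean()),72))
s=manip.silhouettes(a,'bin')[0]['region'];ys,xs=np.nonzero(s);bx=cv2.boxPoints(cv2.minAreaRect(np.c_[xs,ys].astype(np.float32)))
print('bin');[print(c,onz(a,c,45)) for c in bx]
L=[manip.landmark_of(p,'board_handle')[0]['point'] for p in (a,b)]
print(L)
s=manip.silhouettes(a,'board')[0]['region'];ys,xs=np.nonzero(s);bx=cv2.boxPoints(cv2.minAreaRect(np.c_[xs,ys].astype(np.float32)))
print('board');[print(c,onz(a,c,60)) for c in bx]
h=max(i.shape[0] for i in big); big=[cv2.copyMakeBorder(i,0,h-i.shape[0],0,0,0) for i in big]
im=np.hstack(big);print(im.shape);cv2.imwrite('pics/bat.png',im[:,:,::-1])
```

```text
['PlanningError', 'camera', 'close_job', 'get_obs', 'landmark_of', 'silhouettes']
top 688 [[381.1438903808594, 164.23057556152344], [390.1114196777344, 162.6210174560547], [405.6451721191406, 249.16624450683594], [396.6776428222656, 250.7758026123047]]
  z96 [ 703.1 -236.4   96. ]
  z96 [ 708.2 -260.7   96. ]
  z96 [ 478.6 -298.9   96. ]
  z96 [ 474.1 -275.2   96. ]
side 257 [[276.7337951660156, 130.26280212402344], [277.1979675292969, 126.31739807128906], [356.0478210449219, 135.59385681152344], [355.5836486816406, 139.5392608642578]]
tile1 top 0.86 896 cent 365.45535714285717 233.37053571428572
    [348.9 217. ] [ 563.2 -153.4   72. ]
    [372.2 211.4] [ 579.6 -215.7   72. ]
    [381.6 250.4] [ 476.2 -240.4   72. ]
    [358.3 256. ] [ 460.3 -178.6   72. ]
   c [ 520.4 -197.5   72. ]
tile1 top 0.78 794 cent 359.4697732997481 189.6586901763224
    [346.5 172.3] [ 684.4 -147.    72. ]
    [368.7 169.9] [ 692.5 -207.1   72. ]
    [372.6 206.6] [ 592.3 -217.    72. ]
    [350.4 209. ] [ 584.6 -157.5   72. ]
   c [ 637.6 -181.8   72. ]
tile1 top 0.15 630 cent 321.2 140.2174603174603
    
[... 263 characters left out ...]
7.4   72. ]
    [275.  143.6] [ 699.3 -211.3   72. ]
    [311.1 149.9] [ 591.6 -220.5   72. ]
    [308.1 167.2] [ 576.7 -147.1   72. ]
   c [ 641.6 -182.3   72. ]
tile1 side 0.55 418 cent 333.5645933014354 159.8803827751196
    [313.8 166.1] [ 563. -157.   72.]
    [315.8 151.1] [ 577.3 -220.1   72. ]
    [350.1 155.5] [ 479.3 -234.9   72. ]
    [348.1 170.5] [ 468.  -171.9   72. ]
   c [ 518.5 -200.8   72. ]
bin
[133. 208.] [578.7 432.8  45. ]
[194. 208.] [582.4 263.4  45. ]
[194. 274.] [404.  255.6  45. ]
[133. 274.] [398.8 422.   45. ]
[[592.2, -274.8, 98.3], [593.0, -269.7, 93.4]]Traceback (most recent call last):
  File "<stdin>", line 25, in <module>
IndexError: list index out of range
```

```bash
cat >> h.py <<'E'
def box(c,yaw,xs,ys,z):
    r=R.from_euler('z',yaw,degrees=True).as_matrix()
    return [np.array([c[0],c[1],0])+r@np.array([x,y,z]) for x,y in ((xs[0],ys[0]),(xs[1],ys[0]),(xs[1],ys[1]),(xs[0],ys[1]))]
def draw(im,p,P,col,k,o):
    q=((proj(p,P)-o+0.5)*k-0.5); cv2.polylines(im,[np.round(q).astype(np.int32)],True,col,1)
E
python3 - <<'E'
from h import *
a=snap('top');b=snap('side')
H=(592.7,-272.3);yw=9.5
t1=((519.5,-197.5),12.7);t2=((638,-182),5.8)
ims=[]
for p,(x0,y0,x1,y1),k in ((a,(285,155,415,275),3),(b,(255,115,365,215),3),(a,(125,195,205,285),3),(b,(215,280,335,385),3)):
    im=cv2.resize(p['frame'][y0:y1,x0:x1],None,fx=k,fy=k,interpolation=2)[:,:,::-1].copy();o=np.array([x0,y0])
    draw(im,p,box(H,yw,(-118,118),(-10,10),96),(0,255,0),k,o)
    draw(im,p,box(H,yw,(-118,118),(-10,260),60),(255,255,0),k,o)
    for t in (t1,t2): draw(im,p,box(t[0],t[1],(-50,50),(-30,30),72),(0,0,255),k,o)
    draw(im,p,box((489,345),0,(-83,83),(-75,75),45),(0,255,255),k,o)
    ims.append(im)
def pad(i,h,w): return cv2.copyMakeBorder(i[:h,:w],0,max(0,h-i.shape[0]),0,max(0,w-i.shape[1]),0)
im=np.vstack([np.hstack([pad(ims[0],300,400),pad(ims[1],300,400)]),np.hstack([pad(ims[2],300,400),pad(ims[3],300,400)])])
cv2.imwrite('pics/ov.png',im)
E
```

```text
(no output)
```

View pics/ov.png

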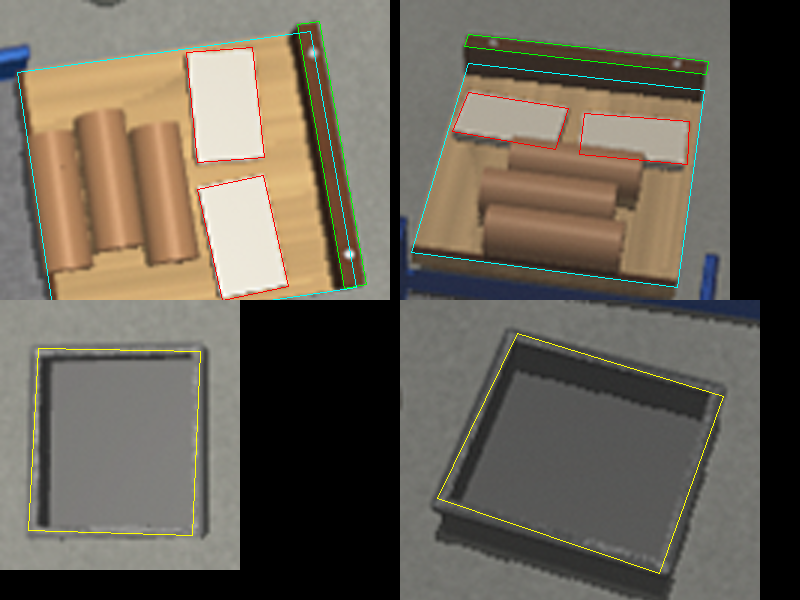

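The overlay fits in both views, so the 96 mm and 72 mm heights are confirmed. The bin centre is about (488,344), turned by about -2°. The interface only lets the tool turn about z, so I'll grip just the top 17 mm of the batten. The board can then pivot in the jaws along the arc.

Request:
{"fn": "carry_out", "kwargs": {
  "series": [
    [[0,0,0],0.077,0.5],
    [[-0.0328,0.0171,0],0,0.5],
    [[-0.0328,0.0171,0],0,0.5],
    [[-0.0328,0.0171,0],0,0.5],
    [[-0.0328,0.0171,0],0,0.5],
    [[-0.0328,0.0171,0],0,0.5],
    [[-0.0328,0.0171,0],0,0.5],
    [[-0.0328,0.0171,0],0,0.5],
    [[-0.0328,0.0171,0],0,0.5],
    [[-0.0328,0.0171,0],0,0.5],
    [[-0.0328,0.0171,0],0,0.5],
    [[-0.0328,0.0171,0],0,0.5]
  ]
}}

```text
clock: 2.7
tool_pos: [476.4, -360.2, 239.8]
tcp_rot: [0.0, -0.083, 0.997, -0.0]
ft_force: [1.0, -0.4, -0.6]
opening: 43.5
grasp_force: 0.0
```

Request:
{"fn": "carry_out", "kwargs": {
  "series": [
    [[-0.0328,0.0171,0.02],0,0.5],
    [[-0.0328,0.0171,0.02],0,0.5],
    [[-0.0328,0.0171,0.02],0,0.5],
    [[-0.0328,0.0171,0.02],0,0.5],
    [[0,0,0],0,0.5],
    [[0,0,0],0,0.5]
  ]
}}

```text
clock: 3.2
tool_pos: [592.7, -271.6, 158.0]
tcp_rot: [-0.002, -0.084, 0.996, 0.001]
ft_force: [-0.5, -0.5, 0.8]
opening: 43.5
grasp_force: 0.0
```

```bash
cat > st.py <<'E'
from h import *
o=manip.get_obs();r=R.from_quat(np.roll(o['tcp_rot'],-1)).as_matrix()
print(o['clock'],np.round(o['tool_pos'],1),'F',np.round(o['ft_force'],1),'T',np.round(o['torque'],2),'op',round(o['opening'],1),round(o['grasp_force'],1));print(r.round(3))
def delta(X): return (r.T@(np.array(X)-o['tool_pos'])).round(1)
E
python3 -c "
from st import *
print(delta([592.7,-272.3,96]))"
```

```text
3.2 [ 592.7 -271.6  158. ] F [-0.5 -0.5  0.8] T [-0.02 -0.05 -0.05] op 43.5 0.0
[[-0.986 -0.168 -0.004]
 [-0.168  0.986  0.001]
 [ 0.004  0.001 -1.   ]]
[-0.1 -0.8 62. ]
```

Request:
{"fn": "carry_out", "kwargs": {
  "series": [
    [[0,-0.0008,0.02],0,0.5],
    [[0,0,0.02],0,0.5],
    [[0,0,0.015],0,0.5],
    [[0,0,0.007],0,0.5],
    [[0,0,0],0,0.5],
    [[0,0,0],0,0.3],
    [[0,0,0],0,0.0],
    [[0,0,0],0,0.0],
    [[0,0,0],0,0.0],
    [[0,0,0],0,0.0],
    [[0,0,0],0,0.0],
    [[0,0,0],0,0.0]
  ]
}}

```text
clock: 4.2
tool_pos: [592.4, -271.9, 99.5]
tcp_rot: [0.0, -0.083, 0.997, 0.001]
ft_force: [-2.0, 7.2, 5.7]
opening: 19.7
grasp_force: 30.0
```

Run:
```python
from st import *
# arc, offsets in tool frame cumulative (ty fwd, tz up=-), per angle
import math
h0=np.array([-220.,96.])
prev=None
for d in range(0,37,3):
    t=math.radians(d);c,s=math.cos(t),math.sin(t)
    y=-220*c+96*s; z=96*c+220*s
    off=-((17+10*s)/c*s)/2
    v=np.array([y+off+220,z-96])
    if prev is not None: print(d,v.round(1),'step',(v-prev).round(1))
    prev=v
```

```text
4.2 [ 592.4 -271.9   99.5] F [-2.   7.2  5.7] T [ 2.4   0.42 -0.08] op 19.7 30.0
[[-0.986 -0.165  0.   ]
 [-0.165  0.986  0.002]
 [-0.001  0.002 -1.   ]]
3 [ 4.9 11.4] step [ 4.9 11.4]
6 [10.3 22.5] step [ 5.4 11.1]
9 [16.3 33.2] step [ 6.  10.8]
12 [22.7 43.6] step [ 6.5 10.4]
15 [29.7 53.7] step [ 7. 10.]
18 [37.2 63.3] step [7.5 9.6]
21 [45.1 72.5] step [7.9 9.2]
24 [53.4 81.2] step [8.3 8.7]
27 [62.1 89.4] step [8.7 8.2]
30 [71.1 97.1] step [9.  7.7]
33 [ 80.5 104.3] step [9.4 7.2]
36 [ 90.1 111. ] step [9.6 6.6]
```

Request:
{"fn": "carry_out", "kwargs": {
  "series": [
    [[0,0.0016,-0.0038],0,0],
    [[0,0.0016,-0.0038],0,0],
    [[0,0.0017,-0.0038],0,0],
    [[0,0.0018,-0.0037],0,0],
    [[0,0.0018,-0.0037],0,0],
    [[0,0.0018,-0.0037],0,0],
    [[0,0,0],0,0],
    [[0,0,0],0,0]
  ]
}}

```text
clock: 4.87
tool_pos: [589.8, -263.3, 120.3]
tcp_rot: [-0.001, -0.083, 0.997, 0.001]
ft_force: [-0.6, 4.2, -11.2]
opening: 19.9
grasp_force: 30.4
```

Run:
```python
from st import *
a=snap('top');b=snap('side')
im=np.hstack([cv2.resize(p['frame'][y0:y1,x0:x1],(400,400),interpolation=2) for p,(x0,y0,x1,y1) in ((a,(280,140,420,280)),(b,(240,80,380,220)))])
cv2.imwrite('pics/t6.png',im[:,:,::-1])
```

```text
4.8667 [ 589.8 -263.3  120.3] F [ -0.6   4.2 -11.2] T [ 0.48  0.   -0.08] op 19.9 30.4
[[-0.986 -0.165 -0.002]
 [-0.165  0.986  0.001]
 [ 0.002  0.001 -1.   ]]
```

View pics/t6.png

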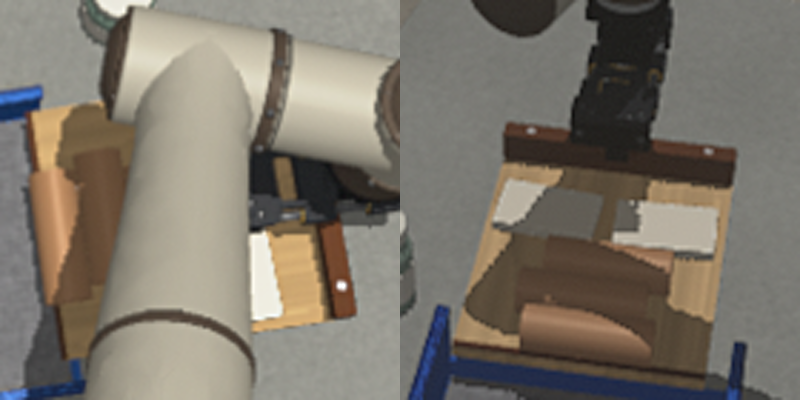

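The board is held and tilting, and the props and tiles haven't moved on it. Continuing the arc.

Request:
{"fn": "carry_out", "kwargs": {
  "series": [
    [[0,0.002,-0.0036],0,0],
    [[0,0.002,-0.0036],0,0],
    [[0,0.002,-0.0036],0,0],
    [[0,0.0022,-0.0035],0,0],
    [[0,0.0022,-0.0035],0,0],
    [[0,0.0022,-0.0035],0,0],
    [[0,0.0023,-0.0033],0,0],
    [[0,0.0023,-0.0033],0,0],
    [[0,0.0023,-0.0033],0,0],
    [[0,0,0],0,0],
    [[0,0,0],0,0]
  ]
}}

```text
clock: 5.88
tool_pos: [587.7, -244.9, 152.6]
tcp_rot: [0.001, -0.083, 0.997, -0.0]
ft_force: [-0.6, 2.0, -9.5]
opening: 20.9
grasp_force: 30.9
```

Run:
```python
from st import *
b=snap('side')
for n in ('board_handle','board_lip','board_pivot','prop1','tile1'): print(n,[(np.round(r['point']).tolist(),round(r['confidence'],2)) for r in manip.landmark_of(b,n)])
```

```text
5.8833 [ 587.7 -244.9  152.6] F [-0.6  2.  -9.5] T [-0.27  0.07 -0.04] op 20.9 30.9
[[-0.986 -0.165  0.001]
 [-0.165  0.986 -0.001]
 [-0.001 -0.001 -1.   ]]
board_handle [([586.0, -242.0, 144.0], 0.93), ([686.0, 350.0, 3.0], 0.69)]
board_lip [([550.0, -5.0, 49.0], 0.88), ([555.0, -52.0, 84.0], 0.55)]
board_pivot []
prop1 [([544.0, -12.0, 71.0], 0.77), ([560.0, -51.0, 82.0], 0.73), ([550.0, -95.0, 96.0], 0.72), ([684.0, 348.0, 2.0], 0.72)]
tile1 [([515.0, -179.0, 89.0], 0.75), ([633.0, -168.0, 96.0], 0.74)]
```

Request:
{"fn": "carry_out", "kwargs": {
  "series": [
    [[0,0.0025,-0.0032],0,0],
    [[0,0.0025,-0.0032],0,0],
    [[0,0.0025,-0.0032],0,0],
    [[0,0.0026,-0.0031],0,0],
    [[0,0.0026,-0.0031],0,0],
    [[0,0.0026,-0.003],0,0],
    [[0,0.0028,-0.0029],0,0],
    [[0,0.0028,-0.0029],0,0],
    [[0,0.0028,-0.0029],0,0],
    [[0,0,0],0,0],
    [[0,0,0],0,0]
  ]
}}

```text
clock: 7.1
tool_pos: [584.0, -222.1, 181.1]
tcp_rot: [0.001, -0.083, 0.997, -0.001]
ft_force: [-0.5, -5.8, -1.6]
opening: 21.4
grasp_force: 32.0
```

Run:
```python
from st import *
b=snap('side')
for n in ('board_handle','board_lip','board_pivot','prop1','tile1'): print(n,[(np.round(r['point']).tolist(),round(r['confidence'],2)) for r in manip.landmark_of(b,n)])
```

```text
7.1 [ 584.  -222.1  181.1] F [-0.5 -5.8 -1.6] T [-2.42  0.03 -0.04] op 21.4 32.0
[[-0.986 -0.166  0.002]
 [-0.166  0.986 -0.002]
 [-0.002 -0.002 -1.   ]]
board_handle [([584.0, -220.0, 170.0], 0.89)]
board_lip [([546.0, 2.0, 40.0], 0.79)]
board_pivot []
prop1 [([558.0, -40.0, 82.0], 0.89), ([546.0, -80.0, 102.0], 0.69), ([493.0, 344.0, -0.0], 0.25)]
tile1 [([631.0, -153.0, 113.0], 0.94), ([515.0, -166.0, 106.0], 0.76), ([539.0, -0.0, 63.0], 0.44)]
```

Request:
{"fn": "carry_out", "kwargs": {
  "series": [
    [[0,0.0029,-0.0025],0,0],
    [[0,0.0029,-0.0025],0,0],
    [[0,0.0029,-0.0025],0,0],
    [[0,0.003,-0.0024],0,0],
    [[0,0,0],0,0],
    [[0,0,0],0,0],
    [[0,0,0],0,0],
    [[0,0,0],0,0]
  ]
}}

```text
clock: 8.07
tool_pos: [582.6, -211.1, 191.3]
tcp_rot: [0.002, -0.083, 0.997, -0.002]
ft_force: [0.2, -6.3, -0.5]
opening: 21.4
grasp_force: 32.2
```

Run:
```python
from st import *
a=snap('top');b=snap('side')
for n in ('board_handle','board_lip','board_pivot','prop1','tile1'): print(n,[(np.round(r['point']).tolist(),round(r['confidence'],2)) for r in manip.landmark_of(b,n)])
im=np.hstack([cv2.resize(p['frame'][y0:y1,x0:x1],(400,400),interpolation=2) for p,(x0,y0,x1,y1) in ((a,(200,140,400,340)),(b,(215,80,395,260)))])
cv2.imwrite('pics/t28.png',im[:,:,::-1])
```

```text
8.0667 [ 582.6 -211.1  191.3] F [ 0.2 -6.3 -0.5] T [-2.44 -0.12 -0.01] op 21.4 32.2
[[-0.986 -0.165  0.004]
 [-0.165  0.986 -0.003]
 [-0.003 -0.003 -1.   ]]
board_handle [([583.0, -209.0, 183.0], 0.84), ([778.0, -73.0, -0.0], 0.58)]
board_lip [([545.0, 9.0, 34.0], 0.65), ([631.0, -145.0, 119.0], 0.63)]
board_pivot []
prop1 [([528.0, 16.0, 59.0], 0.93), ([524.0, 94.0, 22.0], 0.87), ([541.0, 62.0, 54.0], 0.78), ([632.0, -144.0, 120.0], 0.26)]
tile1 [([630.0, -142.0, 118.0], 0.93), ([513.0, -158.0, 112.0], 0.65)]
```

View pics/t28.png

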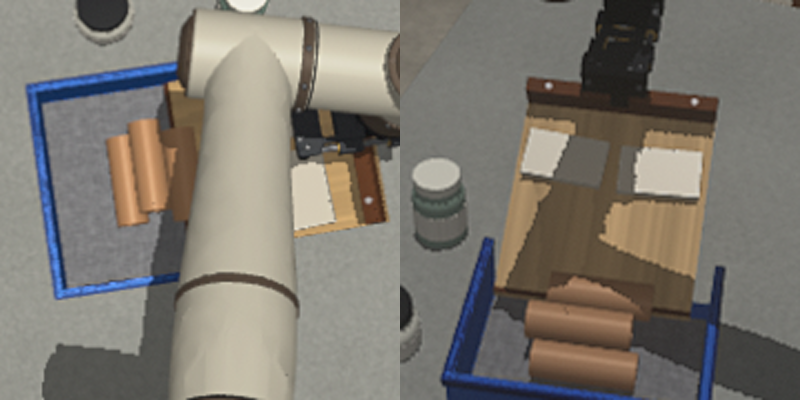

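At about 27° two props are over the lip and in the crate, and the third is just crossing at the lip. The tiles have stayed put. I'll wait a moment.

Request:
{"fn": "carry_out", "kwargs": {
  "series": [
    [[0,0,0],0,0],
    [[0,0,0],0,0],
    [[0,0,0],0,0],
    [[0,0,0],0,0],
    [[0,0,0],0,0],
    [[0,0,0],0,0],
    [[0,0,0],0,0],
    [[0,0,0],0,0]
  ]
}}

```text
clock: 9.08
tool_pos: [581.5, -209.7, 189.4]
tcp_rot: [0.0, -0.083, 0.997, 0.0]
ft_force: [2.2, -3.3, -3.6]
opening: 21.6
grasp_force: 31.0
```

Run:
```python
from st import *
b=snap('side')
for n in ('board_handle','board_lip','prop1','tile1'): print(n,[(np.round(r['point']).tolist(),round(r['confidence'],2)) for r in manip.landmark_of(b,n)])
```

```text
9.0833 [ 581.5 -209.7  189.4] F [ 2.2 -3.3 -3.6] T [-1.49 -0.54 -0.03] op 21.6 31.0
[[-0.986 -0.165  0.   ]
 [-0.165  0.986  0.   ]
 [-0.     0.    -1.   ]]
board_handle [([578.0, -206.0, 180.0], 0.89), ([514.0, -159.0, 110.0], 0.42), ([629.0, -145.0, 119.0], 0.21)]
board_lip []
prop1 [([536.0, 113.0, 27.0], 0.89), ([525.0, 66.0, 27.0], 0.77), ([582.0, -206.0, 180.0], 0.3)]
tile1 [([631.0, -145.0, 116.0], 0.85), ([508.0, -156.0, 111.0], 0.8)]
```

Run:
```python
from st import *
a=snap('top');b=snap('side')
for p in (a,b):print([(np.round(r['point']).tolist(),round(r['confidence'],2)) for r in manip.landmark_of(p,'prop1')])
im=np.hstack([cv2.resize(p['frame'][y0:y1,x0:x1],(400,400),interpolation=2) for p,(x0,y0,x1,y1) in ((a,(200,140,400,340)),(b,(225,140,375,290)))])
cv2.imwrite('pics/t28b.png',im[:,:,::-1])
```

```text
9.3333 [ 581.4 -209.7  189.2] F [ 1.8 -3.3 -3.8] T [-1.42 -0.49 -0.1 ] op 21.9 30.9
[[-0.986 -0.165 -0.   ]
 [-0.165  0.986  0.   ]
 [ 0.     0.    -1.   ]]
[([521.0, 64.0, 30.0], 0.79), ([513.0, 154.0, 26.0], 0.7), ([536.0, 112.0, 27.0], 0.56)]
[([523.0, 67.0, 29.0], 0.79), ([536.0, 112.0, 30.0], 0.77)]
```

View pics/t28b.png

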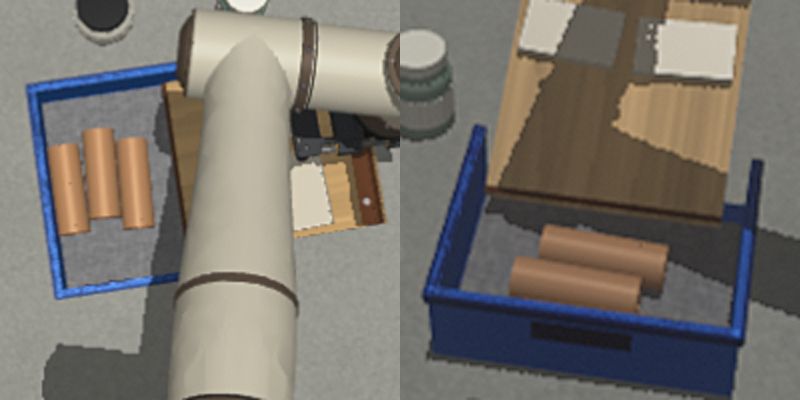

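All three props lie in the crate: (70,190), (100,172) and (135,182) in the top crop. The tiles are still on the board, so I'll lower it back along the same arc.

Request:
{"fn": "carry_out", "kwargs": {
  "series": [
    [[0,-0.003,0.0024],0,0],
    [[0,-0.0029,0.0025],0,0],
    [[0,-0.0029,0.0025],0,0],
    [[0,-0.0029,0.0025],0,0],
    [[0,-0.0028,0.0029],0,0],
    [[0,-0.0028,0.0029],0,0],
    [[0,-0.0028,0.0029],0,0],
    [[0,-0.0026,0.003],0,0],
    [[0,-0.0026,0.0031],0,0],
    [[0,-0.0026,0.0031],0,0],
    [[0,-0.0025,0.0032],0,0],
    [[0,-0.0025,0.0032],0,0]
  ]
}}

```text
clock: 10.53
tool_pos: [586.6, -242.2, 154.6]
tcp_rot: [-0.001, -0.083, 0.997, 0.0]
ft_force: [-0.7, 2.2, -7.2]
opening: 20.1
grasp_force: 28.1
```

Request:
{"fn": "carry_out", "kwargs": {
  "series": [
    [[0,-0.0025,0.0032],0,0],
    [[0,-0.0023,0.0033],0,0],
    [[0,-0.0023,0.0033],0,0],
    [[0,-0.0023,0.0033],0,0],
    [[0,-0.0022,0.0035],0,0],
    [[0,-0.0022,0.0035],0,0],
    [[0,-0.0022,0.0035],0,0],
    [[0,-0.002,0.0036],0,0],
    [[0,-0.002,0.0036],0,0],
    [[0,-0.002,0.0036],0,0],
    [[0,-0.0018,0.0037],0,0],
    [[0,0,0],0,0]
  ]
}}

```text
clock: 11.53
tool_pos: [590.9, -266.1, 116.4]
tcp_rot: [-0.0, -0.083, 0.997, -0.0]
ft_force: [0.5, 2.6, -6.0]
opening: 19.1
grasp_force: 29.6
```

Run:
```python
from st import *
b=snap('side')
for n in ('board_handle','board_lip','tile1'): print(n,[(np.round(r['point']).tolist(),round(r['confidence'],2)) for r in manip.landmark_of(b,n)])
```

```text
11.5333 [ 590.9 -266.1  116.4] F [ 0.5  2.6 -6. ] T [ 1.07  0.08 -0.05] op 19.1 29.6
[[-0.986 -0.165 -0.   ]
 [-0.165  0.986 -0.   ]
 [ 0.    -0.    -1.   ]]
board_handle [([591.0, -264.0, 103.0], 0.93)]
board_lip [([547.0, -11.0, 59.0], 0.87), ([765.0, 112.0, 2.0], 0.69), ([521.0, 66.0, 26.0], 0.15)]
tile1 [([520.0, -192.0, 64.0], 0.87), ([639.0, -181.0, 68.0], 0.74), ([548.0, -11.0, 56.0], 0.31)]
```

Request:
{"fn": "carry_out", "kwargs": {
  "series": [
    [[0,-0.0017,0.003],0,0],
    [[0,-0.0016,0.003],0,0],
    [[0,-0.001,0.002],0,0],
    [[0,0,0],0,0],
    [[0,0,0],0,0]
  ]
}}

```text
clock: 12.15
tool_pos: [591.7, -270.1, 109.0]
tcp_rot: [0.0, -0.083, 0.997, -0.0]
ft_force: [-0.1, 2.8, -5.5]
opening: 19.2
grasp_force: 30.0
```

Run:
```python
from st import *
b=snap('side')
for n in ('board_handle','board_lip','tile1'): print(n,[(np.round(r['point']).tolist(),round(r['confidence'],2)) for r in manip.landmark_of(b,n)])
cv2.imwrite('pics/low.png',cv2.resize(b['frame'][100:240,230:390],(800,600),interpolation=2)[...,::-1])
```

```text
12.15 [ 591.7 -270.1  109. ] F [-0.1  2.8 -5.5] T [ 1.09  0.03 -0.05] op 19.2 30.0
[[-0.986 -0.165  0.   ]
 [-0.165  0.986 -0.   ]
 [-0.    -0.    -1.   ]]
board_handle [([589.0, -270.0, 93.0], 0.95), ([768.0, 114.0, 3.0], 0.73)]
board_lip [([548.0, -15.0, 58.0], 0.64)]
tile1 [([517.0, -194.0, 56.0], 0.69), ([639.0, -184.0, 65.0], 0.67)]
```

View pics/low.png

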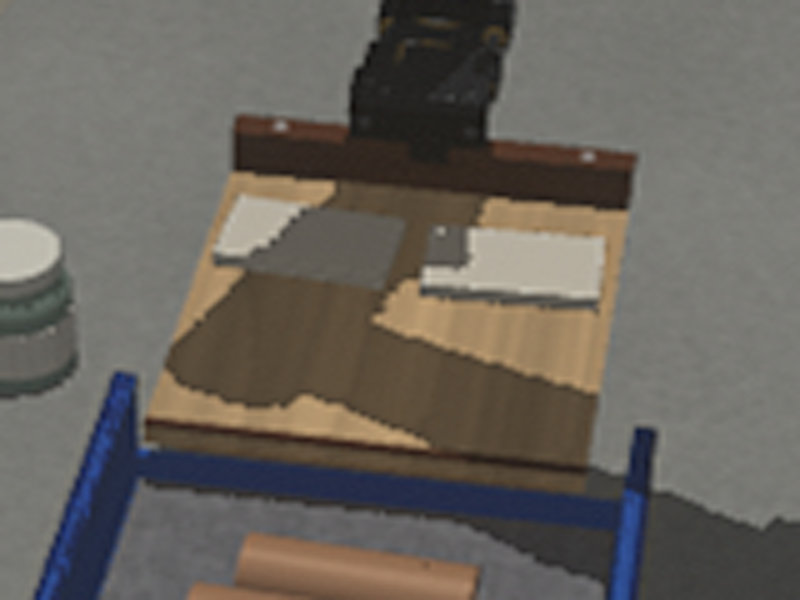

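The board is nearly level but the fingers still carry about 5 N, so I'll ease down until it rests.

Request:
{"fn": "carry_out", "kwargs": {
  "series": [
    [[0,-0.0005,0.0015],0,0],
    [[0,-0.0005,0.0015],0,0],
    [[0,0,0],0,0]
  ]
}}

```text
clock: 12.6
tool_pos: [591.7, -270.4, 108.3]
tcp_rot: [0.0, -0.083, 0.997, -0.0]
ft_force: [-2.9, 7.1, 4.2]
opening: 19.2
grasp_force: 30.0
```

Request:
{"fn": "carry_out", "kwargs": {
  "series": [
    [[0,-0.0005,0.0015],0,0],
    [[0,-0.0005,0.0015],0,0],
    [[0,0,0],0,0]
  ]
}}

```text
clock: 12.85
tool_pos: [591.9, -271.2, 108.0]
tcp_rot: [0.0, -0.084, 0.996, -0.0]
ft_force: [-6.5, 10.6, 15.9]
opening: 19.6
grasp_force: 30.1
```

Request:
{"fn": "carry_out", "kwargs": {
  "series": [
    [[0,-0.0005,0.0015],0,0],
    [[0,0,0.0015],0,0],
    [[0,0,0],0,0]
  ]
}}

```text
clock: 13.1
tool_pos: [592.3, -272.8, 107.4]
tcp_rot: [0.001, -0.084, 0.996, -0.002]
ft_force: [-9.3, 8.8, 22.6]
opening: 19.2
grasp_force: 30.4
```

The board is resting now (Fz is positive). Relax, open and retreat.

Request:
{"fn": "carry_out", "kwargs": {
  "series": [
    [[0,0.0005,-0.003],0,0],
    [[0,0,0],0,0.1],
    [[0,0,0],0,0.3],
    [[0,0,0],0,0.5],
    [[0,0,0],0,0.5],
    [[0,0,-0.03],0,0.5],
    [[0,0,-0.04],0,0.5],
    [[0,-0.04,-0.03],0,0.8],
    [[0,-0.04,0],0,1],
    [[0,-0.04,0],0,1],
    [[0,-0.04,0],0,1],
    [[0,0,0],0,1]
  ]
}}

```text
clock: 14.1
tool_pos: [616.8, -430.5, 196.4]
tcp_rot: [-0.0, -0.08, 0.997, -0.002]
ft_force: [-0.0, -0.2, -0.0]
opening: 68.8
grasp_force: 0.0
```

Run:
```python
from st import *
np.set_printoptions(precision=1,suppress=True)
a=snap('top');b=snap('side')
C={}
for n in ('board_handle','board_lip','prop1','tile1'):
  for p in(a,b): print(n,[(np.round(r['point']).tolist(),round(r['confidence'],2)) for r in manip.landmark_of(p,n)][:3])
for nm,p in (('top',a),('side',b)):
    for s in manip.silhouettes(p,'tile1')[:2]:
        ys,xs=np.nonzero(s['region']); bx=cv2.boxPoints(cv2.minAreaRect(np.c_[xs,ys].astype(np.float32)))
        q=np.array([onz(p,c,72)[:2] for c in bx]); e=[q[1]-q[0],q[2]-q[1]]; L=max(e,key=np.linalg.norm)
        print(nm,s['confidence'],len(xs),onz(p,(xs.mean(),ys.mean()),72),'ang',np.degrees(np.arctan2(L[1],L[0])))
        C.setdefault(nm,[]).append((xs.mean(),ys.mean()))
for u in C['top']:
    for v in C['side']:
        X,g=tri(a,u,b,v); print('tri',X,g)
```

```text
14.1 [ 616.8 -430.5  196.4] F [-0.  -0.2 -0. ] T [ 0.06 -0.03  0.03] op 68.8 0.0
[[-0.987 -0.159  0.   ]
 [-0.159  0.987 -0.003]
 [ 0.    -0.003 -1.   ]]
board_handle [([591.0, -273.0, 96.0], 0.71)]
board_handle [([595.0, -273.0, 95.0], 0.83)]
board_lip [([547.0, -16.0, 64.0], 0.63)]
board_lip [([521.0, 67.0, 28.0], 0.66), ([550.0, -17.0, 60.0], 0.58)]
prop1 [([525.0, 63.0, 29.0], 0.84), ([513.0, 150.0, 25.0], 0.84), ([536.0, 114.0, 27.0], 0.61)]
prop1 [([520.0, 68.0, 29.0], 0.9)]
tile1 [([521.0, -200.0, 58.0], 0.83), ([774.0, -79.0, -2.0], 0.59), ([635.0, -184.0, 58.0], 0.55)]
tile1 [([517.0, -197.0, 60.0], 0.62), ([638.0, -183.0, 64.0], 0.59), ([491.0, 343.0, 0.0], 0.47)]
top 0.77 836 [ 637.3 -180.8   72. ] ang -175.2932632286907
top 0.64 851 [ 519.7 -197.2   72. ] ang -168.85135373605678
side 0.89 577 [ 520.5 -193.8   72. ] ang -167.36681510875601
side 0.64 5850 [480.5 371.3  72. ] ang -179.69247044658596
tri [ 574.7 -179.5   92.1] 115.45313726067297
tri [  855.8  -414.4 -1381.1] 126.31541708605815
tri [ 520.7 -197.7   68.5] 1.2422634534226564
tri [  733.8  -432.1 -1390.7] 122.99517179712059
```

The board is back level at its place, the tiles are unmoved and all three props are in the crate. Going for tile 1.

Request:
{"fn": "carry_out", "kwargs": {
  "series": [
    [[0,0,0],-0.056,1],
    [[0.0056,0.0311,0],0,1],
    [[0.0056,0.0311,0],0,1],
    [[0.0056,0.0311,0],0,1],
    [[0.0056,0.0311,0],0,1],
    [[0.0056,0.0311,0],0,1],
    [[0.0056,0.0311,0],0,1],
    [[0.0056,0.0311,0],0,1],
    [[0.0056,0.0311,0.02],0,1],
    [[0,0,0.03],0,1],
    [[0,0,0.03],0,1],
    [[0,0,0],0,1]
  ]
}}

```text
clock: 15.7
tool_pos: [514.8, -188.7, 113.4]
tcp_rot: [-0.005, -0.111, 0.994, 0.002]
ft_force: [-0.8, 0.1, -0.5]
opening: 86.9
grasp_force: 0.0
```

```bash
python3 -c "
from st import *
print(delta([520,-197,80]))"
```

```text
15.7 [ 514.8 -188.7  113.4] F [-0.8  0.1 -0.5] T [-0.02  0.1   0.  ] op 86.9 0.0
[[-0.975 -0.22  -0.01 ]
 [-0.22   0.976  0.002]
 [ 0.009  0.005 -1.   ]]
[-3.6 -9.4 33.3]
```

Request:
{"fn": "carry_out", "kwargs": {
  "series": [
    [[-0.0035,-0.0094,0.004],0,1],
    [[0,0,0.004],0,1],
    [[0,0,0],0,1],
    [[0,0,0],0,1]
  ]
}}

```text
clock: 16.03
tool_pos: [525.0, -199.2, 111.1]
tcp_rot: [0.001, -0.11, 0.994, -0.0]
ft_force: [0.1, 0.2, 0.9]
opening: 87.1
grasp_force: 0.0
```

```bash
python3 -c "
from st import *
print(delta([520,-197,80]))"
```

```text
16.0333 [ 525.  -199.2  111.1] F [0.1 0.2 0.9] T [ 0.01 -0.03 -0.02] op 87.1 0.0
[[-0.976 -0.219  0.002]
 [-0.219  0.976 -0.   ]
 [-0.002 -0.001 -1.   ]]
[ 4.4  3.3 31. ]
```

Request:
{"fn": "carry_out", "kwargs": {
  "series": [
    [[0.004,0.003,0.01],0,1],
    [[0,0,0.01],0,1],
    [[0,0,0.006],0,1],
    [[0,0,0],0,1],
    [[0,0,0],0,1],
    [[0,0,0],0,1]
  ]
}}

```text
clock: 16.53
tool_pos: [520.1, -196.8, 84.4]
tcp_rot: [0.0, -0.111, 0.994, -0.0]
ft_force: [-0.6, 0.1, 1.1]
opening: 86.9
grasp_force: 0.0
```

```bash
python3 -c "
from st import *
print(delta([520,-197,80]))"
```

```text
16.5333 [ 520.1 -196.8   84.4] F [-0.6  0.1  1.1] T [-0.03 -0.03  0.05] op 86.9 0.0
[[-0.975 -0.22   0.001]
 [-0.22   0.975 -0.   ]
 [-0.001 -0.    -1.   ]]
[ 0.2 -0.2  4.4]
```

Request:
{"fn": "carry_out", "kwargs": {
  "series": [
    [[0,0,0.004],0,1],
    [[0,0,0],0,0.85],
    [[0,0,0],0,0.7],
    [[0,0,0],0,0.6],
    [[0,0,0],0,0],
    [[0,0,0],0,0],
    [[0,0,0],0,0],
    [[0,0,0],0,0],
    [[0,0,0],0,0]
  ]
}}

```text
clock: 17.28
tool_pos: [519.8, -196.7, 80.2]
tcp_rot: [0.0, -0.111, 0.994, -0.0]
ft_force: [0.1, -0.5, 0.2]
opening: 59.8
grasp_force: 30.0
```

Request:
{"fn": "carry_out", "kwargs": {
  "series": [
    [[0,0,-0.01],0,0],
    [[0,0,-0.02],0,0],
    [[0,0,-0.03],0,0],
    [[0,0,-0.03],0,0],
    [[0,0,-0.01],0,0],
    [[0,0,0],0,0],
    [[0,0,0],0,0]
  ]
}}

```text
clock: 17.87
tool_pos: [519.2, -196.3, 179.9]
tcp_rot: [0.0, -0.11, 0.994, 0.0]
ft_force: [0.3, 0.1, -0.8]
opening: 59.5
grasp_force: 30.0
```

Run:
```python
from st import *
print(delta([488,344,180]))
b=snap('side')
cv2.imwrite('pics/lift.png',cv2.resize(b['frame'][60:260,200:400],(600,600),interpolation=2)[...,::-1])
```

```text
17.8667 [ 519.2 -196.3  179.9] F [ 0.3  0.1 -0.8] T [-0.    0.01  0.  ] op 59.5 30.0
[[-0.976 -0.219  0.   ]
 [-0.219  0.976  0.001]
 [-0.     0.001 -1.   ]]
[-8.82e+01  5.34e+02  4.00e-01]
```

View pics/lift.png

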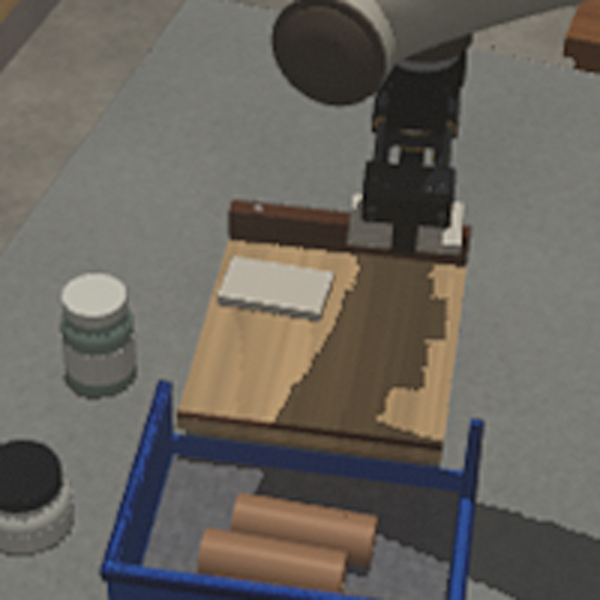

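Tile 1 is held, visible between the fingers at (405,230). Carrying it to the bin.

Request:
{"fn": "carry_out", "kwargs": {
  "series": [
    [[-0.0049,0.0297,0],0,0],
    [[-0.0049,0.0297,0],0,0],
    [[-0.0049,0.0297,0],0,0],
    [[-0.0049,0.0297,0],0,0],
    [[-0.0049,0.0297,0],0,0],
    [[-0.0049,0.0297,0],0,0],
    [[-0.0049,0.0297,0],0,0],
    [[-0.0049,0.0297,0],0,0],
    [[-0.0049,0.0297,0],0,0],
    [[-0.0049,0.0297,0],0,0],
    [[-0.0049,0.0297,0],0,0],
    [[-0.0049,0.0297,0],0,0]
  ]
}}

```text
clock: 18.92
tool_pos: [497.1, 164.8, 177.8]
tcp_rot: [-0.002, -0.111, 0.994, -0.001]
ft_force: [0.2, -0.4, -1.9]
opening: 59.5
grasp_force: 30.0
```

Request:
{"fn": "carry_out", "kwargs": {
  "series": [
    [[-0.0049,0.0297,0],0,0],
    [[-0.0049,0.0297,0],0,0],
    [[-0.0049,0.0297,0],0,0],
    [[-0.0049,0.0297,0],0,0],
    [[-0.0049,0.0297,0],0,0],
    [[-0.0049,0.0297,0],0,0],
    [[0,0,0],0.085,0],
    [[0,0,0],0.085,0],
    [[0,0,0],0.085,0],
    [[0,0,0],0,0],
    [[0,0,0],0,0],
    [[0,0,0],0,0]
  ]
}}

```text
clock: 19.92
tool_pos: [487.7, 343.8, 178.8]
tcp_rot: [-0.001, 0.016, 1.0, -0.001]
ft_force: [0.0, -0.0, -0.6]
opening: 59.9
grasp_force: 30.0
```

Run:
```python
from st import *
print(delta([488,344,24]))
```

```text
19.9167 [487.7 343.8 178.8] F [ 0.  -0.  -0.6] T [-0.01  0.02 -0.02] op 59.9 30.0
[[-0.999  0.032 -0.002]
 [ 0.032  0.999 -0.002]
 [ 0.002 -0.002 -1.   ]]
[ -0.5   0.5 154.8]
```

Request:
{"fn": "carry_out", "kwargs": {
  "series": [
    [[0,0,0.02],0,0],
    [[0,0,0.03],0,0],
    [[0,0,0.03],0,0],
    [[0,0,0.03],0,0],
    [[0,0,0.02],0,0],
    [[0,0,0.01],0,0],
    [[0,0,0.004],0,0],
    [[0,0,0],0,0],
    [[0,0,0],0,0],
    [[0,0,0],0,0]
  ]
}}

```text
clock: 20.75
tool_pos: [489.0, 345.2, 37.7]
tcp_rot: [0.001, 0.016, 1.0, 0.001]
ft_force: [0.2, 0.6, -0.6]
opening: 59.6
grasp_force: 30.0
```

Request:
{"fn": "carry_out", "kwargs": {
  "series": [
    [[0,0,0.003],0,0],
    [[0,0,0.003],0,0],
    [[0,0,0],0,0],
    [[0,0,0],0,0],
    [[0,0,0],0,0]
  ]
}}

```text
clock: 21.17
tool_pos: [488.2, 344.3, 30.2]
tcp_rot: [0.0, 0.017, 1.0, 0.0]
ft_force: [0.5, -0.3, -2.1]
opening: 59.3
grasp_force: 30.0
```

Request:
{"fn": "carry_out", "kwargs": {
  "series": [
    [[0,0,0.002],0,0],
    [[0,0,0.002],0,0],
    [[0,0,0],0,0],
    [[0,0,0],0,0],
    [[0,0,0],0,0]
  ]
}}

```text
clock: 21.58
tool_pos: [488.1, 344.3, 26.0]
tcp_rot: [-0.0, 0.017, 1.0, -0.0]
ft_force: [0.1, -0.1, -1.5]
opening: 59.7
grasp_force: 30.0
```

Request:
{"fn": "carry_out", "kwargs": {
  "series": [
    [[0,0,0.001],0,0],
    [[0,0,0],0,0],
    [[0,0,0],0,0]
  ]
}}

```text
clock: 21.83
tool_pos: [488.3, 344.4, 25.2]
tcp_rot: [0.0, 0.017, 1.0, 0.0]
ft_force: [-0.0, -0.0, -0.8]
opening: 59.9
grasp_force: 30.0
```

Request:
{"fn": "carry_out", "kwargs": {
  "series": [
    [[0,0,0.001],0,0],
    [[0,0,0],0,0],
    [[0,0,0],0,0]
  ]
}}

```text
clock: 22.08
tool_pos: [488.3, 344.4, 25.2]
tcp_rot: [0.0, 0.016, 1.0, 0.0]
ft_force: [-1.9, 0.6, 5.8]
opening: 59.4
grasp_force: 30.0
```

Request:
{"fn": "carry_out", "kwargs": {
  "series": [
    [[0,0,0.0005],0,0],
    [[0,0,0],0,0],
    [[0,0,0],0,0]
  ]
}}

```text
clock: 22.33
tool_pos: [488.2, 344.4, 25.2]
tcp_rot: [0.0, 0.016, 1.0, 0.0]
ft_force: [-2.1, -0.7, 7.8]
opening: 59.6
grasp_force: 30.0
```

Contact at tile bottom = bin floor. Release, rise and go back for tile 2.

Request:
{"fn": "carry_out", "kwargs": {
  "series": [
    [[0,0,0],0,0.75],
    [[0,0,0],0,0.85],
    [[0,0,0],0,0.85],
    [[0,0,0],0,0.85],
    [[0,0,-0.01],0,0.85],
    [[0,0,-0.025],0,0.85],
    [[0,0,-0.03],0,0.85],
    [[0,0,-0.03],0,0.85],
    [[0,0,-0.03],0,0.85],
    [[0,0,-0.03],0,0.85],
    [[0,0,0],-0.065,1],
    [[0,0,0],-0.064,1]
  ]
}}

```text
clock: 23.33
tool_pos: [489.0, 345.2, 182.2]
tcp_rot: [0.002, -0.049, 0.999, 0.002]
ft_force: [-0.7, -1.0, -0.4]
opening: 80.8
grasp_force: 0.0
```

Request:
{"fn": "carry_out", "kwargs": {
  "series": [
    [[-0.0066,-0.0359,0],0,1],
    [[-0.0066,-0.0359,0],0,1],
    [[-0.0066,-0.0359,0],0,1],
    [[-0.0066,-0.0359,0],0,1],
    [[-0.0066,-0.0359,0],0,1],
    [[-0.0066,-0.0359,0],0,1],
    [[-0.0066,-0.0359,0],0,1],
    [[-0.0066,-0.0359,0],0,1],
    [[-0.0066,-0.0359,0],0,1],
    [[-0.0066,-0.0359,0],0,1],
    [[-0.0066,-0.0359,0],0,1],
    [[-0.0066,-0.0359,0],0,1]
  ]
}}

```text
clock: 24.33
tool_pos: [608.4, -78.8, 179.4]
tcp_rot: [0.0, -0.048, 0.999, -0.0]
ft_force: [0.3, 1.1, 0.7]
opening: 87.1
grasp_force: 0.0
```

Request:
{"fn": "carry_out", "kwargs": {
  "series": [
    [[-0.0066,-0.0359,0],0,1],
    [[-0.0066,-0.0359,0],0,1],
    [[-0.0066,-0.0359,0],0,1],
    [[0,0,0.02],0,1],
    [[0,0,0.03],0,1],
    [[0,0,0.02],0,1],
    [[0,0,0],0,1],
    [[0,0,0],0,1],
    [[0,0,0],0,1]
  ]
}}

```text
clock: 25.08
tool_pos: [639.3, -182.4, 110.5]
tcp_rot: [0.001, -0.048, 0.999, -0.001]
ft_force: [1.0, 0.6, 0.2]
opening: 86.7
grasp_force: 0.0
```

Run:
```python
from st import *
print(delta([638,-182,80]))
a=snap('top');b=snap('side')
for p in(a,b): print([(np.round(r['point']).tolist(),round(r['confidence'],2)) for r in manip.landmark_of(p,'tile1')][:3])
cv2.imwrite('pics/bin1.png',np.hstack([cv2.resize(p['frame'][y0:y1,x0:x1],(400,400),interpolation=2) for p,(x0,y0,x1,y1) in ((a,(120,195,210,285)),(b,(220,280,330,390)))])[...,::-1])
```

```text
25.0833 [ 639.3 -182.4  110.5] F [1.  0.6 0.2] T [-0.03 -0.03  0.05] op 86.7 0.0
[[-0.995 -0.097  0.003]
 [-0.097  0.995 -0.001]
 [-0.003 -0.001 -1.   ]]
[ 1.4  0.6 30.5]
[([636.0, -185.0, 56.0], 0.87), ([488.0, 347.0, 4.0], 0.55)]
[([638.0, -185.0, 63.0], 0.82)]
```

View pics/bin1.png

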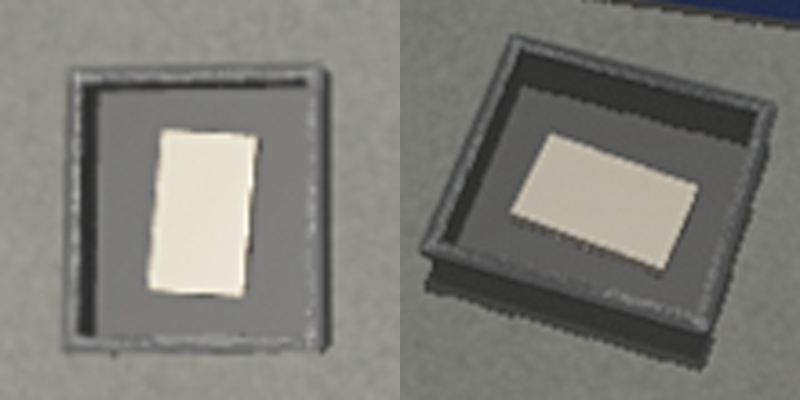

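Tile 1 lies flat and central in the bin, at (203,213) in the top crop. Descending on tile 2.

Request:
{"fn": "carry_out", "kwargs": {
  "series": [
    [[0.001,0,0.01],0,1],
    [[0,0,0.01],0,1],
    [[0,0,0.006],0,1],
    [[0,0,0.003],0,1],
    [[0,0,0],0,1],
    [[0,0,0],0,1]
  ]
}}

```text
clock: 25.78
tool_pos: [637.2, -182.4, 79.2]
tcp_rot: [-0.0, -0.048, 0.999, -0.0]
ft_force: [-0.1, -0.1, -0.1]
opening: 86.8
grasp_force: 0.0
```

Request:
{"fn": "carry_out", "kwargs": {
  "series": [
    [[0,0,0.001],0,1],
    [[0,0,0],0,0.85],
    [[0,0,0],0,0.7],
    [[0,0,0],0,0.6],
    [[0,0,0],0,0],
    [[0,0,0],0,0],
    [[0,0,0],0,0],
    [[0,0,0],0,0],
    [[0,0,0],0,0]
  ]
}}

```text
clock: 26.53
tool_pos: [637.2, -182.3, 78.7]
tcp_rot: [0.0, -0.048, 0.999, -0.0]
ft_force: [0.7, -0.1, 0.4]
opening: 59.6
grasp_force: 30.0
```

Request:
{"fn": "carry_out", "kwargs": {
  "series": [
    [[0,0,-0.01],0,0],
    [[0,0,-0.02],0,0],
    [[0,0,-0.03],0,0],
    [[0,0,-0.03],0,0],
    [[0,0,-0.01],0,0],
    [[0,0,0],0,0],
    [[0,0,0],0,0]
  ]
}}

```text
clock: 27.12
tool_pos: [636.7, -182.1, 178.4]
tcp_rot: [0.0, -0.048, 0.999, 0.0]
ft_force: [-0.5, -0.4, -1.8]
opening: 60.0
grasp_force: 30.0
```

Run:
```python
from st import *
print(delta([488,344,180]))
```

```text
27.1167 [ 636.7 -182.1  178.4] F [-0.5 -0.4 -1.8] T [-0.    0.06 -0.03] op 60.0 30.0
[[-0.995 -0.095  0.   ]
 [-0.095  0.995  0.001]
 [-0.     0.001 -1.   ]]
[ 98.  537.9  -1.1]
```

Request:
{"fn": "carry_out", "kwargs": {
  "series": [
    [[0.00545,0.0299,0],0,0],
    [[0.00545,0.0299,0],0,0],
    [[0.00545,0.0299,0],0,0],
    [[0.00545,0.0299,0],0,0],
    [[0.00545,0.0299,0],0,0],
    [[0.00545,0.0299,0],0,0],
    [[0.00545,0.0299,0],0,0],
    [[0.00545,0.0299,0],0,0],
    [[0.00545,0.0299,0],0,0],
    [[0.00545,0.0299,0],0,0],
    [[0.00545,0.0299,0],0,0],
    [[0.00545,0.0299,0],0,0]
  ]
}}

```text
clock: 28.12
tool_pos: [535.7, 169.2, 176.0]
tcp_rot: [-0.002, -0.048, 0.999, -0.001]
ft_force: [-0.6, -0.5, 0.2]
opening: 59.6
grasp_force: 30.0
```

Request:
{"fn": "carry_out", "kwargs": {
  "series": [
    [[0.00545,0.0299,0],0,0],
    [[0.00545,0.0299,0],0,0],
    [[0.00545,0.0299,0],0,0],
    [[0.00545,0.0299,0],0,0],
    [[0.00545,0.0299,0],0,0],
    [[0.00545,0.0299,0],0,0],
    [[0,0,0],0.064,0],
    [[0,0,0],0.064,0],
    [[0,0,0],0,0],
    [[0,0,0],0,0],
    [[0,0,0],0,0]
  ]
}}

```text
clock: 29.03
tool_pos: [487.6, 343.2, 177.2]
tcp_rot: [-0.001, 0.016, 1.0, -0.001]
ft_force: [-0.9, 0.4, -2.1]
opening: 59.4
grasp_force: 30.0
```

Request:
{"fn": "carry_out", "kwargs": {
  "series": [
    [[0,0,0.02],0,0],
    [[0,0,0.03],0,0],
    [[0,0,0.03],0,0],
    [[0,0,0.03],0,0],
    [[0,0,0.02],0,0],
    [[0,0,0.005],0,0],
    [[0,0,0],0,0],
    [[0,0,0],0,0],
    [[0,0,0],0,0]
  ]
}}

```text
clock: 29.78
tool_pos: [489.1, 344.8, 45.4]
tcp_rot: [0.001, 0.016, 1.0, 0.001]
ft_force: [-0.2, 0.1, -1.1]
opening: 59.6
grasp_force: 30.0
```

Request:
{"fn": "carry_out", "kwargs": {
  "series": [
    [[0,0,0.002],0,0],
    [[0,0,0.002],0,0],
    [[0,0,0],0,0],
    [[0,0,0],0,0],
    [[0,0,0],0,0]
  ]
}}

```text
clock: 30.2
tool_pos: [488.1, 344.1, 39.9]
tcp_rot: [0.0, 0.016, 1.0, 0.0]
ft_force: [-0.5, 0.7, -1.6]
opening: 59.6
grasp_force: 30.0
```

Request:
{"fn": "carry_out", "kwargs": {
  "series": [
    [[0,0,0.0015],0,0],
    [[0,0,0.0015],0,0],
    [[0,0,0],0,0],
    [[0,0,0],0,0]
  ]
}}

```text
clock: 30.53
tool_pos: [488.0, 343.9, 36.4]
tcp_rot: [-0.0, 0.016, 1.0, -0.0]
ft_force: [0.2, 0.1, -0.6]
opening: 59.9
grasp_force: 30.0
```

Request:
{"fn": "carry_out", "kwargs": {
  "series": [
    [[0,0,0.001],0,0],
    [[0,0,0],0,0],
    [[0,0,0],0,0]
  ]
}}

```text
clock: 30.78
tool_pos: [488.1, 344.1, 35.6]
tcp_rot: [0.0, 0.016, 1.0, 0.0]
ft_force: [-0.2, 0.2, -0.4]
opening: 59.6
grasp_force: 30.0
```

Request:
{"fn": "carry_out", "kwargs": {
  "series": [
    [[0,0,0.0008],0,0],
    [[0,0,0],0,0],
    [[0,0,0],0,0]
  ]
}}

```text
clock: 31.03
tool_pos: [488.1, 344.1, 35.6]
tcp_rot: [0.0, 0.016, 1.0, 0.0]
ft_force: [-1.8, -1.1, 5.9]
opening: 59.6
grasp_force: 30.0
```

Contact. Release, rise and look.

Request:
{"fn": "carry_out", "kwargs": {
  "series": [
    [[0,0,0],0,0.75],
    [[0,0,0],0,0.85],
    [[0,0,0],0,0.85],
    [[0,0,0],0,0.85],
    [[0,0,-0.01],0,0.85],
    [[0,0,-0.025],0,0.85],
    [[0,0,-0.03],0,0.85],
    [[0,0,-0.03],0,0.85],
    [[0,0,-0.03],0,0.85],
    [[0,0,-0.03],0,0.85],
    [[0,0,-0.03],0,0.85],
    [[0,0,0],0,0.85]
  ]
}}

```text
clock: 32.03
tool_pos: [490.8, 346.1, 228.1]
tcp_rot: [0.005, 0.015, 1.0, 0.005]
ft_force: [1.8, 0.4, 0.6]
opening: 74.4
grasp_force: 0.0
```

Request:
{"fn": "carry_out", "kwargs": {
  "series": [
    [[0,-0.035,0],0,0.85],
    [[0,-0.035,0],0,0.85],
    [[0,-0.035,0],0,0.85],
    [[0,-0.035,0],0,0.85],
    [[0,-0.035,0],0,0.85],
    [[0,-0.035,0],0,0.85],
    [[0,0,0],0,0.85],
    [[0,0,0],0,0.85],
    [[0,0,0],0,0.85]
  ]
}}

```text
clock: 32.78
tool_pos: [481.6, 134.1, 220.3]
tcp_rot: [0.001, 0.016, 1.0, 0.0]
ft_force: [0.2, 0.0, -0.4]
opening: 73.6
grasp_force: 0.0
```

Run:
```python
from st import *
a=snap('top');b=snap('side')
for n in ('tile1','prop1','board_handle','board_lip','jar','tub','trunk'):
  for p in(a,b): print(n,[(np.round(r['point']).tolist(),round(r['confidence'],2)) for r in manip.landmark_of(p,n)][:3])
cv2.imwrite('pics/end.png',np.hstack([cv2.resize(p['frame'][y0:y1,x0:x1],(400,400),interpolation=2) for p,(x0,y0,x1,y1) in ((a,(120,120,420,420)),(b,(150,120,420,390)))])[...,::-1])
```

```text
32.7833 [481.6 134.1 220.3] F [ 0.2  0.  -0.4] T [-0.02  0.01  0.04] op 73.6 0.0
[[-0.999  0.033  0.001]
 [ 0.033  0.999  0.001]
 [-0.001  0.001 -1.   ]]
tile1 [([484.0, 343.0, 13.0], 0.79)]
tile1 [([487.0, 342.0, 20.0], 0.66), ([487.0, 343.0, 2.0], 0.57)]
prop1 [([535.0, 111.0, 26.0], 0.79), ([523.0, 66.0, 29.0], 0.68)]
prop1 [([536.0, 110.0, 29.0], 0.79), ([520.0, 66.0, 28.0], 0.58)]
board_handle [([591.0, -277.0, 98.0], 0.81)]
board_handle []
board_lip [([546.0, -17.0, 63.0], 0.65)]
board_lip [([549.0, -16.0, 58.0], 0.84)]
jar [([774.0, -80.0, -2.0], 0.66)]
jar [([780.0, -78.0, 2.0], 0.65)]
tub [([766.0, 113.0, -4.0], 0.8)]
tub [([768.0, 112.0, 4.0], 0.95)]
trunk [([682.0, 349.0, 1.0], 0.93)]
trunk [([684.0, 348.0, 1.0], 0.75), ([533.0, 110.0, 28.0], 0.54), ([493.0, 344.0, 1.0], 0.19)]
```

View pics/end.png

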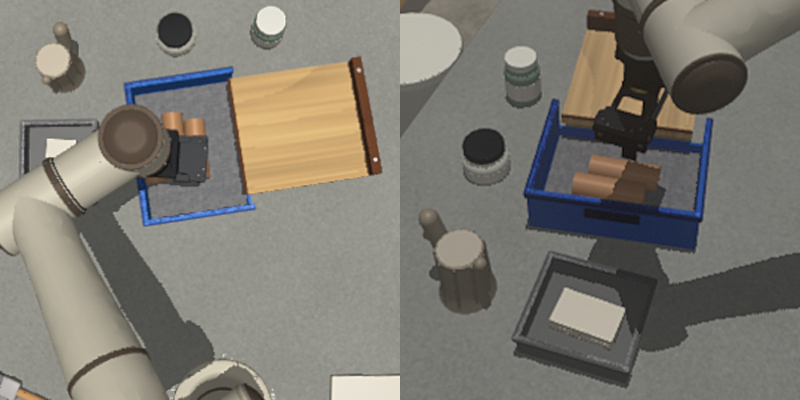

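The tiles are stacked flat in the bin, at (587,315) in the crop. The board is level and empty, the props are in the crate and the bystanders haven't moved. Handing in.

```bash
python3 -c "
from workcell import manip
print(manip.close_job())"
```

```text
the job is handed in; nothing more can be done
None
```

The job is handed in at about 33 s: all three props are in the blue crate, the board is back level on the bench, both tiles are stacked flat in the grey bin, and the jars and stump have not moved; the judge's verdict was not shown.

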